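# Find the copper-wound coil by its weight and offer it up to the solenoid valve

### The job

Two taped coils that look alike sit on the pegs of the wooden stand, one wound with copper and the other, clearly lighter, with aluminium. Slide each one in turn up off its peg and let it hang clear to feel its weight, lower the aluminium one back onto its peg and let go of it, then slip the copper one about halfway down the bare upright stem of the brass valve and finish while holding it there upright, hanging in the gripper clear of the valve body, so that the fitter can lay the seal under it. Do not drop either coil, and leave the other things on the bench where they are.

Things in the scene. Friction and masses are not known exactly. Their poses are not given: they have to be found in the camera images.
- coil_1: One of two coils alike outside: two black round flanges 56 mm across, 4 mm thick, pale taped winding 50 mm across between; 44 mm high, plain 22 mm bore right through; terminal block with brass tabs stands up 11 mm on the top flange, inside its rim. Origin: centre of the underside, z up the bore. Stands loose over a peg, at any yaw; either may be the heavier. Grip across the flanges.
- coil_2: The other coil: shape, size, origin and axes as coil_1. One of the two coils (either) weighs 0.43 to 0.57 kg, the other 0.21 to 0.25 kg.
- stand: Wooden stand fixed to the bench: base 80 (x) by 196 (y) by 16 mm high, two steel pegs 130 mm apart along y. A peg is 14 mm across with a coned tip 74 mm above the bench, 10 mm above the top flange of a coil sitting on it, and has a collar 28 mm across, 4 mm high, on which the coil rests. Origin: centre of the underside, z up.
- peg_1 (a point): On the axis of the peg at the stand's +y end, at the top of its collar (20 mm above the bench): where the origin of a coil that sits on this peg lies, apart from the slack of its bore.
- peg_2 (a point): The same for the peg at the stand's -y end.
- valve: Brass solenoid valve without its coil, on a dark steel plate 84 x 70 mm fixed to the bench; hexagon ports stick out along y, 66 mm over all. On top stands a bare upright steel stem 14 mm across, 40 mm long (the top 8 mm threaded, 10 mm across), its tip 85 mm above the bench. Origin: centre of the plate's underside, z up.
- seat (a point): On the stem's axis at its foot, on the brass hexagon (about 28 mm across) 45 mm above the bench, on which a coil would finally rest. z points up along the stem; the stem's tip is 40 mm above this point.
- screwdriver_red: Bystander: screwdriver with red handle, 220 mm long, lying along the bench's front edge. Loose; leave alone.
- bearing: Bystander: ball bearing 52 mm across, 15 mm high, lying flat. Loose; leave alone.
- nut_m24: Bystander: large hexagon nut, 36 mm across flats, 19 mm high. Loose; leave alone.
- nut_m20: Bystander: hexagon nut, 30 mm across flats, 16 mm high. Loose; leave alone.
- spanner_17: Bystander: combination spanner 209 mm long, 7 mm high, lying flat behind the stand. Loose; leave alone.
Mind the look-alikes: they are no part of the job. Leave any red look-alike of the coil_2 alone.

How it is judged (in metres and radians):
On the way, in this order (a step that is already met when the one before it is completed fails the run):
1. the lighter coil hangs in the gripper clear above its peg, while the heavier (over 3.3 N) stands on the stand ((((z of coil_1 in the frame of stand above 0.078 m and contact force between coil_1 and stand below 0.1 N and contact force between coil_1 and the fingers above 1 N) and contact force between coil_2 and stand above 3.3 N) or ((z of coil_2 in the frame of stand above 0.078 m and contact force between coil_2 and stand below 0.1 N and contact force between coil_2 and the fingers above 1 N) and contact force between coil_1 and stand above 3.3 N))), for 0.2 s.
2. both coils sit on pegs, let go and at rest (((horizontal distance between coil_1 and peg_1 below 0.007 m and z of coil_1 in the frame of peg_1 below 0.006 m) or (horizontal distance between coil_1 and peg_2 below 0.007 m and z of coil_1 in the frame of peg_2 below 0.006 m)) and angle between each of coil_1, coil_2's own z axis and vertical below 0.15 rad and contact force between each of coil_1, coil_2 and the fingers below 0.1 N and linear speed of each of coil_1, coil_2 below 0.02 m/s and ((horizontal distance between coil_2 and peg_1 below 0.007 m and z of coil_2 in the frame of peg_1 below 0.006 m) or (horizontal distance between coil_2 and peg_2 below 0.007 m and z of coil_2 in the frame of peg_2 below 0.006 m))), for 0.2 s.
3. the heavier coil hangs in the gripper clear above its peg, while the lighter (under 3.3 N) stands on the stand ((((z of coil_1 in the frame of stand above 0.078 m and contact force between coil_1 and stand below 0.1 N and contact force between coil_1 and the fingers above 1 N) and contact force between coil_2 and the fingers below 0.1 N and contact force between coil_2 and stand below 3.3 N) or ((z of coil_2 in the frame of stand above 0.078 m and contact force between coil_2 and stand below 0.1 N and contact force between coil_2 and the fingers above 1 N) and contact force between coil_1 and the fingers below 0.1 N and contact force between coil_1 and stand below 3.3 N))), for 0.1 s.
At the end, for the whole second after the job is handed in: The heavier coil hangs still in the fingers, upright (0.15 rad), the stem in its bore (6 mm), underside 6 to 34 mm above the stem's foot, under 2 N on the valve; the lighter stands on a peg (within 7 mm, down to 6 mm), upright, let go, at rest (((horizontal distance between coil_1 and seat below 0.006 m and z of coil_1 in the frame of seat between 0.006 and 0.034 m and angle between coil_1's own z axis and vertical below 0.15 rad and contact force between coil_1 and the fingers above 2 N and contact force between coil_1 and valve below 2 N and linear speed of coil_1 below 0.02 m/s and (((horizontal distance between coil_2 and peg_1 below 0.007 m and z of coil_2 in the frame of peg_1 below 0.006 m) or (horizontal distance between coil_2 and peg_2 below 0.007 m and z of coil_2 in the frame of peg_2 below 0.006 m)) and angle between coil_2's own z axis and vertical below 0.15 rad and contact force between coil_2 and the fingers below 0.1 N and linear speed of coil_2 below 0.02 m/s) and contact force between coil_2 and stand below 3.3 N) or (horizontal distance between coil_2 and seat below 0.006 m and z of coil_2 in the frame of seat between 0.006 and 0.034 m and angle between coil_2's own z axis and vertical below 0.15 rad and contact force between coil_2 and the fingers above 2 N and contact force between coil_2 and valve below 2 N and linear speed of coil_2 below 0.02 m/s and (((horizontal distance between coil_1 and peg_1 below 0.007 m and z of coil_1 in the frame of peg_1 below 0.006 m) or (horizontal distance between coil_1 and peg_2 below 0.007 m and z of coil_1 in the frame of peg_2 below 0.006 m)) and angle between coil_1's own z axis and vertical below 0.15 rad and contact force between coil_1 and the fingers below 0.1 N and linear speed of coil_1 below 0.02 m/s) and contact force between coil_1 and stand below 3.3 N))); the arm keeps its last pose, push and grip.
It fails at once if a coil is dropped: it falls out of the gripper faster than 0.45 m/s (a fall of about 10 mm) ((linear speed of coil_1 above 0.45 m/s and contact force between coil_1 and the fingers below 0.1 N) or (linear speed of coil_2 above 0.45 m/s and contact force between coil_2 and the fingers below 0.1 N)).
It fails at once if one of the other loose things on the bench is shifted by more than 25 mm (distance of any of screwdriver_red, bearing, nut_m24, nut_m20, spanner_17 from where it was at the start of the episode above 0.025 m).
It also fails if it takes over 61 s, if anything falls off the work surface, if the arm or the gripper's body presses on something with over 40 N, if the wrist force passes 120 N, or if a joint passes its speed limit or range.

### The arm

A 7-joint arm with a two-finger parallel gripper is mounted at the origin on a cart in front of the work surface, level with it; the furniture and walls round the work are solid. World frame = base frame: x ahead of the robot, y to its left, z up, the work surface at z = 0. Lengths are in mm, angles in degrees, forces in N, time in s.
With the tool pointing down it reaches from about 400 to 850 mm from the base axis. Payload 6.9 kg.
Tool frame: the origin (TCP) lies where the fingers leave the gripper's body, on its centre line; the fingertips stand 73 mm ahead of it and the grasp point (between the pads) lies 54 mm ahead of it; z points along the fingers, y is the line along which they close (so a half turn about z gives the same grasp; the last joint's range is limited). The gripper opens to 85 mm and grips with 20 to 120 N. Pads are 22 mm wide; open, the fingers measure 114 mm over their backs; the gripper's body (76 mm by 85 mm) begins 54 mm behind the grasp point. The pads swing forward as they close: fully open they stand 13 mm farther back than shut.
Start: joints at [79.154, 29.078, -13.613, 85.955, 7.202, 65.827, -8.869], TCP at [181.563, -598.038, 303.875] pointing down, gripper open.
Joint ranges: [-176.47, 176.47], [-13.61, 117.27], [-81.72, 77.17], [0.22, 143.17], [-87.28, 267.28], [10, 112.55], [-165.47, 165.47]. Speed limits (degrees/s): [136.94, 136.94, 180, 180, 180, 180, 180].

### API

Orientations are given as a 3x3 rotation matrix whose columns are the frame's x, y, z axes.
In Python, from rig import r, cams, close_job gives the robot as it stands.
- The arm moves only by the tool servo_tool, never from a script. Its argument "motion" is a list of rows, each an object of numbers: "x", "y", "z": the shift along the tool's x, y, z in cm; "roll": the turn about the tool's z in rad. A call has 1 to 12 rows; each row shifts and turns the commanded pose from where the row before left it, along the tool's axes as they then stand; what a row does not reach is not made up. A row lasts 1/12 s, in which the tool goes at most 41.7 mm and 7.16 degrees, less where a joint would pass 70% of its speed; a pose out of reach is approached as far as the arm can. A call with a gripper value outside its range is refused whole. "grip" is the opening, from 0 (shut) to 1 (fully open), set as the call begins (left out, the last holds). The fingers move at their own pace and stop on an object; "newtons" is the grip in N (left out, the last holds). Time passes only in rows, so rows that do not move let the fingers close. It gives the time, the measured TCP pose, the force, the opening and the grip force at its end, in the units of the state.
- r.get_state(): the state, without advancing time (a new reading comes with each control period).
- cams.get_image(name): name is "side" or "top" or "wrist"; returns (picture, depth): 400x640x3 uint8, red, green, blue; 400x640 float32, mm along the optical axis (not along the pixel's ray), 0 where there is no reading.
- cams.get_calibration(name): a dict with "fx", "fy", "cx", "cy" (pixels), "camera_from_world" (4x4, takes a point from world to camera coordinates); the wrist camera has in their place "hand_eye" (4x4, takes a point from camera to tool coordinates, whose origin is the TCP and whose axes are the flange's). Camera axes: x right, y down, z forward; pixel columns grow to the right and rows downward; lengths in mm; the calibration is good to about 2 mm. A picture is of the moment at which its call begins: read the wrist's pose just before it. get_calibration takes no time and is no camera call.
- close_job(): hands the job in; it is judged then, once.
Trained networks look in the newest picture that a camera, given by its name, has taken for a name from the list of things; names that differ only in an ending like _2 or _b are one class to them, and where a whole thing is asked for, a point or a joint stands for the part that bears it (a point fixed in the world has none). Each returns a list of dicts, best first, with "score" (0 to 1); they miss things now and then, are a little off and sometimes report something else, mostly with a low value. They report only what shows in the picture. A call takes as long as a camera call. They do not tell look-alikes from the thing itself.
- cams.silhouettes(camera, target): "mask" (400x640 bool, what is visible of it) and "point" ([column, row] in pixels, amid what is visible of it).
The state is a dict: "t": time; "joint_pos": joint angles; "qvel": joint speeds; "effort": joint torques, N m; "tool_pos": TCP position; "tool_rot": TCP orientation; "contact_force": force on the tool from outside, world axes, zero at the start; "moment": the same for the moment, N m; "width": finger opening in mm; "gripper_force": force on a finger pad.
Only numpy, scipy, OpenCV 4.12 (cv2) and the standard library are available. Lean on these libraries where they do the work, as an engineer would, in place of code of your own. Each camera call takes 0.05 s, during which the arm holds its last target. There are 200 camera calls.

## Working session

There is one attempt and no reset: what is moved stays moved. The work goes in short steps, Python scripts to look and compute and a tool call to move; the robot and the scene stay as the last step left them, time stands still between calls to the robot, and variables do not carry over. Pictures are saved under pics/ and viewed, at most 10 in all, crops included, and the job is handed in when it is done.

Besides the shell and the picture viewer there is one more tool, called after "Request:" by a JSON object that holds its "method" and its "body". servo_tool: Moves the arm, as the interface text tells. Its arguments: {"type":"object","properties":{"motion":{"type":"array","items":{"type":"object","properties":{"x":{"type":"number"},"y":{"type":"number"},"z":{"type":"number"},"roll":{"type":"number"}}}},"grip":{"type":"number"},"newtons":{"type":"number"}},"required":["motion"]}

```bash
ls; mkdir -p pics
cat > h.py <<'E'
import numpy as np,cv2
from rig import r,cams,close_job
def world(cam,dep,mask,st=None):
    c=cams.get_calibration(cam); v,u=np.nonzero(mask&(dep>0)); z=dep[v,u]
    p=np.c_[(u-c['cx'])/c['fx']*z,(v-c['cy'])/c['fy']*z,z,np.ones(len(z))]
    if 'camera_from_world' in c: T=np.linalg.inv(np.array(c['camera_from_world']))
    else:
        W=np.eye(4);W[:3,:3]=st['tool_rot'];W[:3,3]=st['tool_pos'];T=W@np.array(c['hand_eye'])
    return (p@T.T)[:,:3]
E
python3 - <<'E'
from h import *
s=r.get_state();print({k:np.round(v,3).tolist() for k,v in s.items()})
for n in('top','side'):
    im,d=cams.get_image(n);cv2.imwrite(f'pics/{n}0.png',im[...,::-1]);np.save(f'{n}d.npy',d)
    for t in('coil_1','stand','valve'):
        for o in cams.silhouettes(n,t)[:4]:
            p=world(n,d,o['mask'])
            print(n,t,round(o['score'],2),np.round(o['point']),o['mask'].sum(),np.round(np.percentile(p,[2,50,98],axis=0)).tolist() if len(p) else 0)
E
```

```text
pics
{'t': 0.0, 'joint_pos': [79.153, 29.125, -13.608, 86.007, 7.205, 65.825, -8.867], 'qvel': [-0.049, 0.023, 0.026, 0.039, -0.068, 0.074, -0.033], 'effort': [-0.0, -62.059, -2.186, -24.965, 0.013, 0.012, 0.0], 'tool_pos': [181.415, -597.728, 303.042], 'tool_rot': [[0.957, 0.291, -0.001], [0.291, -0.957, 0.002], [-0.0, -0.002, -1.0]], 'contact_force': [-0.433, -0.636, 0.143], 'moment': [0.018, -0.012, -0.048], 'gripper_force': 0.0, 'width': 85.375}
top coil_1 0.81 [317. 199.] 411 [[518.0, -151.0, 23.0], [539.0, -127.0, 64.0], [566.0, -102.0, 70.0]]
top coil_1 0.7 [441. 259.] 532 [[357.0, -448.0, -1.0], [382.0, -419.0, 44.0], [408.0, -396.0, 50.0]]
top coil_1 0.56 [277. 164.] 466 [[607.0, -58.0, 22.0], [628.0, -34.0, 64.0], [657.0, -8.0, 72.0]]
top stand 0.69 [299. 187.] 1596 [[502.0, -164.0, 5.0], [587.0, -79.0, 16.0], [656.0, 4.0, 71.0]]
top valve 0.76 [384. 244.] 943 [[390.0, -346.0, 5.0], [428.0, -298.0, 23.0], [473.0, -258.0, 79.0]]
top valve 0.7 [316. 198.] 460 [[518.0, -152.0, 16.0], [539.0, -128.0, 64.0], [567.0, -102.0, 70.0]]
side coil_1 0.71 [315. 216.] 612 [[519.0, -141.0, 23.0], [539.0, -105.0, 52.0], [566.0, -97.0, 72.0]]
side coil_1 0.66 [264. 237.] 735 [[608.0, -49.0, 23.0], [626.0, -13.0, 54.0], [656.0, -3.0, 68.0]]
side stand 0.71 [294. 240.] 1892 [[501.0, -126.0, 2.0], [585.0, -65.0, 16.0], [669.0, 14.0, 70.0]]
side valve 0.81 [382. 193.] 909 [[388.0, -323.0, 2.0], [430.0, -285.0, 24.0], [476.0, -251.0, 80.0]]
side valve 0.23 [261. 240.] 811 [[608.0, -55.0, 16.0], [627.0, -14.0, 53.0], [658.0, -3.0, 70.0]]
```

Run:
```python
import cv2
a=cv2.imread('pics/top0.png');cv2.imwrite('pics/c1.png',cv2.resize(a[120:320,210:476],(798,600),interpolation=cv2.INTER_CUBIC))
a=cv2.imread('pics/side0.png');cv2.imwrite('pics/c2.png',cv2.resize(a[120:320,210:476],(798,600),interpolation=cv2.INTER_CUBIC))
```

```text
(no output)
```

View pics/c1.png

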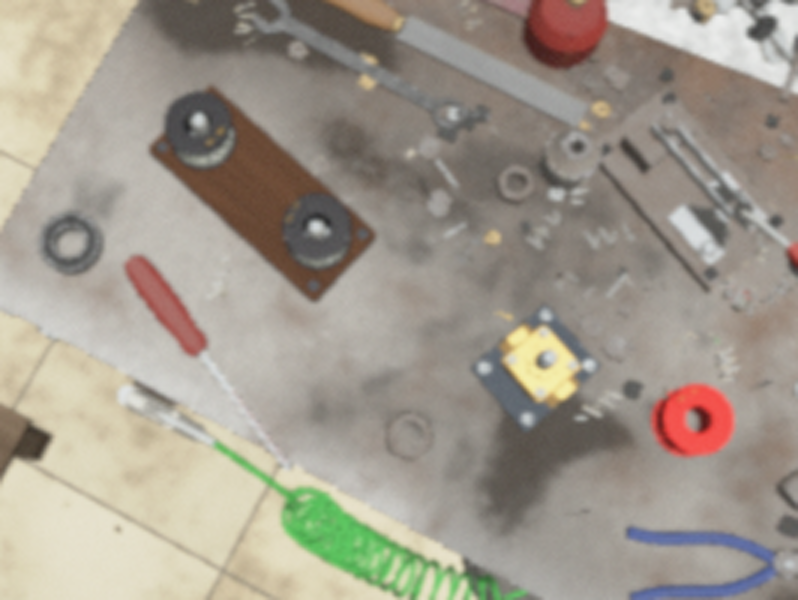

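View pics/c2.png

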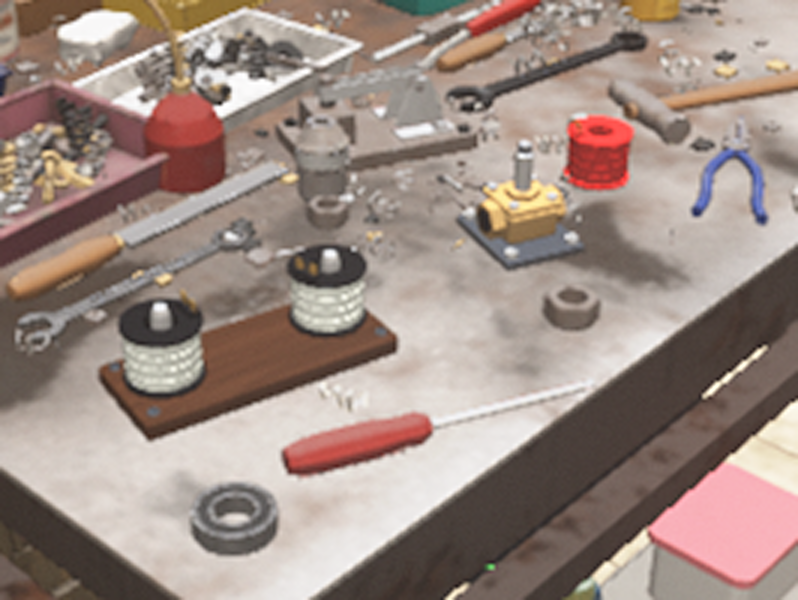

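The top view (3x crop) shows black-flanged pale coils on the wooden stand at (200,128) and (318,230), and the valve with its stem at (545,360). The red look-alike spool stands loose at (695,420), so I leave it alone. The two coils on the pegs fit the description. I'll move above the nearer one.

Request:
{"method": "servo_tool", "body": {"motion": [{"x": 2, "y": -1.4, "z": 0}, {"x": 3.2, "y": -2.3}, {"x": 3.2, "y": -2.3}, {"x": 3.2, "y": -2.3}, {"x": 3.2, "y": -2.3}, {"x": 3.2, "y": -2.3}, {"x": 3.2, "y": -2.3}, {"x": 3.2, "y": -2.3}, {"x": 3.2, "y": -2.3}, {"x": 3.2, "y": -2.3}, {"x": 3.2, "y": -2.3}, {"x": 3.2, "y": -2.3}], "grip": 1}}

```text
validation failed for argument at $.mo...
```

Request:
{"method": "servo_tool", "body": {"motion": [{"x": 3.2, "y": -2.3, "z": 1.5}, {"x": 3.2, "y": -2.3, "z": 1.5}, {"x": 2.2, "y": -1.6, "z": 1}, {"x": 1, "y": -0.7}, {}, {}]}}

```text
validation failed for argument at $.mo...
```

```bash
cat >> h.py <<'E'
def circ(p,it=300):
    rng=np.random.default_rng(0);best=None;bs=-1   # RANSAC outer circle of fixed radius 28 on rim points
    return None
def see(tag,t='coil_1'):
    s=r.get_state();im,d=cams.get_image('wrist');cv2.imwrite(f'pics/{tag}.png',im[...,::-1])
    print('t',round(s['t'],2),'tcp',np.round(s['tool_pos'],1))
    R=np.array(s['tool_rot'])
    for o in cams.silhouettes('wrist',t)[:3]:
        p=world('wrist',d,o['mask'],s)
        if len(p)<50: continue
        q=p[(p[:,2]>59)&(p[:,2]<69)]
        f=None
        if len(q)>50:
            (cx,cy),rad=cv2.minEnclosingCircle(q[:,:2].astype(np.float32)); f=np.round([cx,cy,rad],1)
        hi=p[(p[:,2]>69)]
        print(t,round(o['score'],2),np.round(o['point']),o['mask'].sum(),np.round(np.percentile(p,[2,50,98],axis=0)).tolist(),'circ',f,'medtop',np.round(np.median(q,0),1) if len(q) else 0)
        if f is not None: print('  tool xy delta cm',np.round(R[:,:2].T@(np.r_[f[:2],0]-np.r_[s['tool_pos'][:2],0])/10,2))
    return s,im,d
E
python3 - <<'E'
from h import *
s,im,d=see('w1')
print(np.round(s['tool_rot'],3).tolist(),np.round(s['joint_pos']))
# stem from top/side depth
for n in('top','side'):
    dd=np.load(f'{n}d.npy');p=world(n,dd,np.ones_like(dd,bool))
    m=(abs(p[:,0]-430)<40)&(abs(p[:,1]+297)<40)&(p[:,2]>55)&(p[:,2]<90)
    print(n,m.sum(),np.round(np.median(p[m],0),1),np.round(p[m].min(0)),np.round(p[m].max(0)))
E
```

```text
t 0.4 tcp [ 181.5 -598.   303.8]
[[0.957, 0.291, -0.0], [0.291, -0.957, 0.0], [0.0, -0.0, -1.0]] [ 79.  29. -14.  86.   7.  66.  -9.]
top 36 [ 430.1 -300.5   80.5] [ 424. -307.   57.] [ 438. -296.   88.]
side 77 [ 431.7 -295.9   71.6] [ 426. -305.   56.] [ 439. -291.   87.]
```

View pics/w1.png

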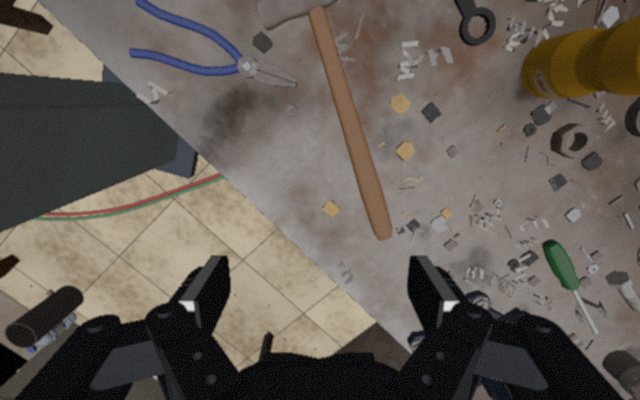

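The moves were refused, probably because every row needs all its keys. The wrist picture therefore still shows the start pose: hammer and pliers, fingers at (200,300) and (430,300). I'll try again with full rows.

Request:
{"method": "servo_tool", "body": {"motion": [{"x": 2, "y": -1.4, "z": 0, "roll": 0}, {"x": 3.2, "y": -2.3, "z": 0, "roll": 0}, {"x": 3.2, "y": -2.3, "z": 0, "roll": 0}, {"x": 3.2, "y": -2.3, "z": 0, "roll": 0}, {"x": 3.2, "y": -2.3, "z": 0, "roll": 0}, {"x": 3.2, "y": -2.3, "z": 0, "roll": 0}, {"x": 3.2, "y": -2.3, "z": 0, "roll": 0}, {"x": 3.2, "y": -2.3, "z": 0, "roll": 0}, {"x": 3.2, "y": -2.3, "z": 0, "roll": 0}, {"x": 3.2, "y": -2.3, "z": 0, "roll": 0}, {"x": 3.2, "y": -2.3, "z": 0, "roll": 0}, {"x": 3.2, "y": -2.3, "z": 0, "roll": 0}], "grip": 1}}

```text
t: 1.5
tool_pos: [460.8, -232.8, 304.2]
tool_rot: [[0.957, 0.29, 0.001], [0.29, -0.957, -0.0], [0.0, 0.001, -1.0]]
contact_force: [1.0, -0.9, -0.8]
width: 85.2
gripper_force: 0.0
```

Request:
{"method": "servo_tool", "body": {"motion": [{"x": 2, "y": -2.6, "z": 1, "roll": 0}, {"x": 2, "y": -2.6, "z": 1, "roll": 0}, {"x": 1.5, "y": -2, "z": 1, "roll": 0}, {"x": 0.5, "y": -0.6, "z": 0, "roll": 0}, {"x": 0, "y": 0, "z": 0, "roll": 0}, {"x": 0, "y": 0, "z": 0, "roll": 0}]}}

```text
t: 2.0
tool_pos: [494.7, -143.1, 274.2]
tool_rot: [[0.957, 0.291, 0.0], [0.291, -0.957, -0.001], [-0.0, 0.001, -1.0]]
contact_force: [-1.0, 0.1, 0.1]
width: 85.6
gripper_force: 0.0
```

Run:
```python
from h import *
s,im,d=see('w2')
print(np.round(s['joint_pos']),np.round(cams.get_calibration('wrist')['hand_eye'],3).tolist())
```

```text
t 2.0 tcp [ 494.7 -143.1  274.2]
coil_1 0.65 [500. 305.] 801 [[391.0, -431.0, 1.0], [404.0, -406.0, 22.0], [410.0, -396.0, 47.0]] circ None medtop 0
coil_1 0.56 [243.  14.] 1744 [[606.0, -56.0, 21.0], [616.0, -42.0, 62.0], [635.0, -15.0, 73.0]] circ [622.3 -33.7  24.7] medtop [615.1 -35.1  63.3]
  tool xy delta cm [15.39 -6.76]
coil_1 0.53 [332. 275.] 761 [[363.0, -209.0, -0.0], [383.0, -192.0, 17.0], [399.0, -175.0, 19.0]] circ None medtop 0
[ 29.  22. -22. 105.  10.  55. -70.] [[0.002, -0.952, -0.307, 78.365], [1.0, 0.002, 0.0, -0.0], [0.0, -0.307, 0.952, -69.134], [0.0, 0.0, 0.0, 1.0]]
```

View pics/w2.png

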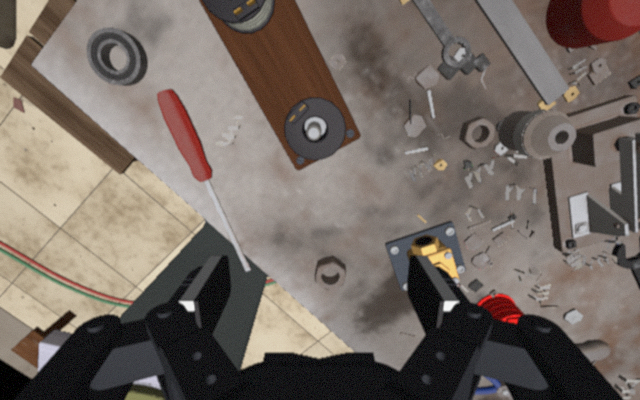

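Wrist view: coil A at (315,128) with the peg tip at (315,130), coil B partly out of frame at (240,10), and the valve half hidden at (430,255). The networks missed A, so I'll fit it from depth.

```bash
cat >> h.py <<'E'
def fit(p,c0,zlo,zhi,rad):
    """centre of the disc/cylinder edge of known radius near c0: least-squares on azimuth-bin extremes"""
    from scipy.optimize import least_squares
    q=p[(p[:,2]>zlo)&(p[:,2]<zhi)&(np.hypot(p[:,0]-c0[0],p[:,1]-c0[1])<rad*1.6)]
    c=np.array(c0,float)
    for _ in range(4):
        v=q[:,:2]-c;a=np.floor(np.arctan2(v[:,1],v[:,0])/np.pi*12);rr=np.hypot(*v.T)
        e=np.array([q[a==k][rr[a==k]>=np.percentile(rr[a==k],95),:2].mean(0) for k in np.unique(a) if (a==k).sum()>4])
        f=least_squares(lambda w:np.hypot(*(e-w[:2]).T)-w[2],np.r_[c,rad],loss='soft_l1');c=f.x[:2]
    return np.round(f.x,1),len(q)
E
python3 - <<'E'
from h import *
s=r.get_state();im,d=cams.get_image('wrist');p=world('wrist',d,np.ones_like(d,bool),s)
R=np.array(s['tool_rot'])
for c0 in((540,-127),(626,-33)):
    f,n=fit(p,c0,58,68,28);pg=p[(p[:,2]>68)&(np.hypot(p[:,0]-f[0],p[:,1]-f[1])<11)]
    print(f,n,'peg',len(pg),np.round(pg.mean(0),1) if len(pg) else 0,'delta cm',np.round(R[:,:2].T@(np.r_[f[:2],0]-np.r_[s['tool_pos'][:2],0])/10,2))
    print(' top',fit(world('top',np.load('topd.npy'),np.load('topd.npy')>0),c0,58,68,28),'side',fit(world('side',np.load('sided.npy'),np.load('sided.npy')>0),c0,58,68,28))
E
```

```text
[ 544.8 -124.3   27.2] 2593 peg 156 [ 542.7 -123.9   71.9] delta cm [ 5.41 -0.47]
 top (array([ 544.2, -126.6,   27.1]), 326) side (array([ 544.9, -122.8,   27.3]), 275)
[633.3 -30.2  27.5] 945 peg 0 0 delta cm [16.6  -6.93]
 top (array([632.9, -32.1,  27.2]), 320) side (array([633.8, -28.7,  27.4]), 344)
```

Request:
{"method": "servo_tool", "body": {"motion": [{"x": 1.8, "y": -0.2, "z": 1.5, "roll": 0}, {"x": 2.0, "y": -0.2, "z": 2.5, "roll": 0}, {"x": 1.6, "y": -0.1, "z": 2.5, "roll": 0}, {"x": 0, "y": 0, "z": 3, "roll": 0}, {"x": 0, "y": 0, "z": 3, "roll": 0}, {"x": 0, "y": 0, "z": 2.5, "roll": 0}, {"x": 0, "y": 0, "z": 2, "roll": 0}, {"x": 0, "y": 0, "z": 1.2, "roll": 0}, {"x": 0, "y": 0, "z": 0, "roll": 0}, {"x": 0, "y": 0, "z": 0, "roll": 0}]}}

```text
t: 2.98
tool_pos: [544.6, -123.2, 91.8]
tool_rot: [[0.957, 0.289, -0.001], [0.289, -0.957, -0.0], [-0.001, -0.0, -1.0]]
contact_force: [-0.5, 0.5, 0.2]
width: 85.5
gripper_force: 0.0
```

Request:
{"method": "servo_tool", "body": {"motion": [{"x": 0, "y": 0, "z": 0, "roll": 0}, {"x": 0, "y": 0, "z": 0, "roll": 0}, {"x": 0, "y": 0, "z": 0, "roll": 0}, {"x": 0, "y": 0, "z": 0, "roll": 0}, {"x": 0, "y": 0, "z": 0, "roll": 0}, {"x": 0, "y": 0, "z": 0, "roll": 0}, {"x": 0, "y": 0, "z": 0, "roll": 0}, {"x": 0, "y": 0, "z": 0, "roll": 0}], "grip": 0.3, "newtons": 40}}

```text
t: 3.65
tool_pos: [545.8, -122.4, 93.6]
tool_rot: [[0.957, 0.29, 0.003], [0.29, -0.957, -0.001], [0.003, 0.002, -1.0]]
contact_force: [-0.3, -0.4, 7.5]
width: 53.1
gripper_force: 41.7
```

Request:
{"method": "servo_tool", "body": {"motion": [{"x": 0, "y": 0, "z": -0.3, "roll": 0}, {"x": 0, "y": 0, "z": -0.5, "roll": 0}, {"x": 0, "y": 0, "z": -0.7, "roll": 0}, {"x": 0, "y": 0, "z": -1, "roll": 0}, {"x": 0, "y": 0, "z": -1.2, "roll": 0}, {"x": 0, "y": 0, "z": -1.2, "roll": 0}, {"x": 0, "y": 0, "z": -1.2, "roll": 0}, {"x": 0, "y": 0, "z": -0.9, "roll": 0}, {"x": 0, "y": 0, "z": 0, "roll": 0}, {"x": 0, "y": 0, "z": 0, "roll": 0}, {"x": 0, "y": 0, "z": 0, "roll": 0}, {"x": 0, "y": 0, "z": 0, "roll": 0}]}}

```text
t: 4.65
tool_pos: [544.5, -121.9, 161.2]
tool_rot: [[0.957, 0.291, -0.001], [0.291, -0.957, 0.0], [-0.001, -0.001, -1.0]]
contact_force: [-0.3, -0.6, -4.4]
width: 52.8
gripper_force: 43.9
```

Run:
```python
from h import *
s=r.get_state();im,d=cams.get_image('wrist');cv2.imwrite('pics/w3.png',im[...,::-1])
print(np.round(s['contact_force'],2),np.round(s['moment'],2),np.round(s['tool_pos'],1),s['width'])
```

```text
[-0.28 -0.61 -4.39] [ 0.04 -0.04  0.02] [ 544.5 -121.9  161.2] 52.82408130994096
```

View pics/w3.png

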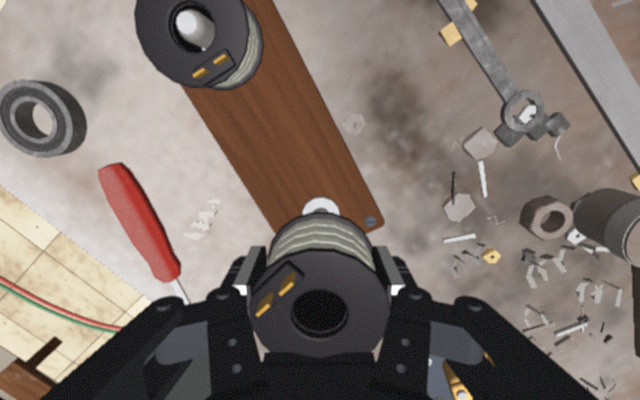

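Wrist view: coil A hangs upright between the fingers, bore at (320,310), its bared peg at (320,208), coil B on its peg at (195,30). About 4.4 N, so A is the heavy copper one. I'll set it back and do B first.

Request:
{"method": "servo_tool", "body": {"motion": [{"x": 0, "y": 0, "z": 0.8, "roll": 0}, {"x": 0, "y": 0, "z": 1, "roll": 0}, {"x": 0, "y": 0, "z": 1, "roll": 0}, {"x": 0, "y": 0, "z": 1, "roll": 0}, {"x": 0, "y": 0, "z": 1, "roll": 0}, {"x": 0, "y": 0, "z": 0.8, "roll": 0}, {"x": 0, "y": 0, "z": 0.6, "roll": 0}, {"x": 0, "y": 0, "z": 0.3, "roll": 0}, {"x": 0, "y": 0, "z": 0.2, "roll": 0}, {"x": 0, "y": 0, "z": 0, "roll": 0}, {"x": 0, "y": 0, "z": 0, "roll": 0}]}}

```text
t: 5.62
tool_pos: [545.1, -121.9, 95.2]
tool_rot: [[0.957, 0.291, 0.001], [0.291, -0.957, -0.0], [0.0, 0.0, -1.0]]
contact_force: [-0.3, 0.5, -5.1]
width: 52.8
gripper_force: 43.9
```

Request:
{"method": "servo_tool", "body": {"motion": [{"x": 0, "y": 0, "z": 0.1, "roll": 0}, {"x": 0, "y": 0, "z": 0.1, "roll": 0}, {"x": 0, "y": 0, "z": 0.1, "roll": 0}, {"x": 0, "y": 0, "z": 0, "roll": 0}]}}

```text
t: 5.95
tool_pos: [545.5, -122.1, 93.5]
tool_rot: [[0.957, 0.29, 0.002], [0.29, -0.957, -0.001], [0.002, 0.001, -1.0]]
contact_force: [-2.4, -0.8, 10.1]
width: 53.0
gripper_force: 43.7
```

Request:
{"method": "servo_tool", "body": {"motion": [{"x": 0, "y": 0, "z": -0.1, "roll": 0}, {"x": 0, "y": 0, "z": 0, "roll": 0}, {"x": 0, "y": 0, "z": 0, "roll": 0}, {"x": 0, "y": 0, "z": 0, "roll": 0}, {"x": 0, "y": 0, "z": 0, "roll": 0}, {"x": 0, "y": 0, "z": 0, "roll": 0}], "grip": 1}}

```text
t: 6.45
tool_pos: [545.0, -121.9, 92.8]
tool_rot: [[0.957, 0.291, 0.0], [0.291, -0.957, 0.0], [0.0, -0.0, -1.0]]
contact_force: [0.2, 0.0, -0.2]
width: 85.3
gripper_force: 0.0
```

Request:
{"method": "servo_tool", "body": {"motion": [{"x": 0, "y": 0, "z": -2, "roll": 0}, {"x": 0, "y": 0, "z": -3, "roll": 0}, {"x": 0, "y": 0, "z": -3, "roll": 0}, {"x": 0, "y": 0, "z": -3, "roll": 0}, {"x": 0.7, "y": -1.2, "z": -1, "roll": 0}, {"x": 1.5, "y": -2.5, "z": 0, "roll": 0}, {"x": 1.5, "y": -2.5, "z": 0, "roll": 0}, {"x": 1, "y": 0, "z": 0, "roll": 0}, {"x": 0, "y": 0, "z": 0, "roll": 0}, {"x": 0, "y": 0, "z": 0, "roll": 0}]}}

```text
t: 7.28
tool_pos: [571.8, -48.5, 212.3]
tool_rot: [[0.956, 0.292, -0.001], [0.292, -0.956, -0.0], [-0.001, -0.0, -1.0]]
contact_force: [-0.3, -0.2, -0.3]
width: 85.4
gripper_force: 0.0
```

```bash
cat > m.py <<'E'
from h import *
s=r.get_state();im,d=cams.get_image('wrist');p=world('wrist',d,np.ones_like(d,bool),s);cv2.imwrite('pics/w4.png',im[...,::-1])
R=np.array(s['tool_rot']);print(s['t'],np.round(s['tool_pos'],1),s['width'])
for c0 in((544.5,-123),(633,-30)):
    f,n=fit(p,c0,58,68,28);pg=p[(p[:,2]>68)&(np.hypot(p[:,0]-f[0],p[:,1]-f[1])<11)]
    print(f,n,'peg',len(pg),np.round(pg.mean(0),1) if len(pg) else 0,'delta cm',np.round(R[:,:2].T@(np.r_[f[:2],0]-np.r_[s['tool_pos'][:2],0])/10,2))
E
python3 m.py
```

```text
7.2833 [571.8 -48.5 212.3] 85.37144888438254
[ 544.8 -123.3   27.2] 2188 peg 190 [ 543.9 -122.5   71.6] delta cm [-4.77  6.37]
[633.7 -29.9  27.2] 4331 peg 278 [634.2 -31.3  71.7] delta cm [6.46 0.03]
```

Request:
{"method": "servo_tool", "body": {"motion": [{"x": 2.2, "y": 0, "z": 0.5, "roll": 0}, {"x": 2.6, "y": 0, "z": 1, "roll": 0}, {"x": 1.7, "y": 0, "z": 2, "roll": 0}, {"x": 0, "y": 0, "z": 3, "roll": 0}, {"x": 0, "y": 0, "z": 2.7, "roll": 0}, {"x": 0, "y": 0, "z": 1.7, "roll": 0}, {"x": 0, "y": 0, "z": 1, "roll": 0}, {"x": 0, "y": 0, "z": 0, "roll": 0}, {"x": 0, "y": 0, "z": 0, "roll": 0}]}}

```text
t: 8.08
tool_pos: [633.9, -30.8, 94.0]
tool_rot: [[0.957, 0.29, -0.001], [0.29, -0.957, -0.0], [-0.001, 0.0, -1.0]]
contact_force: [-0.2, -0.6, -0.2]
width: 85.2
gripper_force: 0.0
```

Request:
{"method": "servo_tool", "body": {"motion": [{"x": 0, "y": 0, "z": 0, "roll": 0}, {"x": 0, "y": 0, "z": 0, "roll": 0}, {"x": 0, "y": 0, "z": 0, "roll": 0}, {"x": 0, "y": 0, "z": 0, "roll": 0}, {"x": 0, "y": 0, "z": 0, "roll": 0}, {"x": 0, "y": 0, "z": 0, "roll": 0}, {"x": 0, "y": 0, "z": 0, "roll": 0}, {"x": 0, "y": 0, "z": 0, "roll": 0}], "grip": 0.3, "newtons": 40}}

```text
t: 8.75
tool_pos: [634.9, -30.1, 95.8]
tool_rot: [[0.957, 0.29, 0.003], [0.29, -0.957, -0.0], [0.003, 0.001, -1.0]]
contact_force: [-1.1, 0.2, 5.9]
width: 53.7
gripper_force: 40.7
```

Request:
{"method": "servo_tool", "body": {"motion": [{"x": 0, "y": 0, "z": -0.3, "roll": 0}, {"x": 0, "y": 0, "z": -0.5, "roll": 0}, {"x": 0, "y": 0, "z": -0.7, "roll": 0}, {"x": 0, "y": 0, "z": -1, "roll": 0}, {"x": 0, "y": 0, "z": -1.2, "roll": 0}, {"x": 0, "y": 0, "z": -1.2, "roll": 0}, {"x": 0, "y": 0, "z": -1.2, "roll": 0}, {"x": 0, "y": 0, "z": -0.9, "roll": 0}, {"x": 0, "y": 0, "z": 0, "roll": 0}, {"x": 0, "y": 0, "z": 0, "roll": 0}, {"x": 0, "y": 0, "z": 0, "roll": 0}, {"x": 0, "y": 0, "z": 0, "roll": 0}]}}

```text
t: 9.75
tool_pos: [633.6, -30.1, 163.1]
tool_rot: [[0.957, 0.291, -0.001], [0.291, -0.957, -0.0], [-0.001, -0.0, -1.0]]
contact_force: [-0.0, -0.9, -2.0]
width: 53.5
gripper_force: 42.4
```

B weighs about 2.0 N, so it is the aluminium one. I'll hold briefly, then lower it back.

Request:
{"method": "servo_tool", "body": {"motion": [{"x": 0, "y": 0, "z": 0, "roll": 0}, {"x": 0, "y": 0, "z": 0.8, "roll": 0}, {"x": 0, "y": 0, "z": 1, "roll": 0}, {"x": 0, "y": 0, "z": 1, "roll": 0}, {"x": 0, "y": 0, "z": 1, "roll": 0}, {"x": 0, "y": 0, "z": 1, "roll": 0}, {"x": 0, "y": 0, "z": 0.8, "roll": 0}, {"x": 0, "y": 0, "z": 0.6, "roll": 0}, {"x": 0, "y": 0, "z": 0.4, "roll": 0}, {"x": 0, "y": 0, "z": 0.2, "roll": 0}, {"x": 0, "y": 0, "z": 0.1, "roll": 0}, {"x": 0, "y": 0, "z": 0, "roll": 0}]}}

```text
t: 10.75
tool_pos: [634.5, -29.8, 96.1]
tool_rot: [[0.957, 0.291, 0.001], [0.291, -0.957, 0.0], [0.001, 0.0, -1.0]]
contact_force: [-2.0, 0.3, 3.7]
width: 54.0
gripper_force: 42.5
```

Request:
{"method": "servo_tool", "body": {"motion": [{"x": 0, "y": 0, "z": 0, "roll": 0}, {"x": 0, "y": 0, "z": 0, "roll": 0}, {"x": 0, "y": 0, "z": 0, "roll": 0}, {"x": 0, "y": 0, "z": 0, "roll": 0}, {"x": 0, "y": 0, "z": 0, "roll": 0}, {"x": 0, "y": 0, "z": 0, "roll": 0}, {"x": 0, "y": 0, "z": 0, "roll": 0}, {"x": 0, "y": 0, "z": 0, "roll": 0}], "grip": 1}}

```text
t: 11.42
tool_pos: [634.0, -30.1, 94.8]
tool_rot: [[0.957, 0.29, -0.0], [0.29, -0.957, 0.0], [-0.0, -0.0, -1.0]]
contact_force: [0.7, -0.3, 0.1]
width: 85.4
gripper_force: 0.0
```

Request:
{"method": "servo_tool", "body": {"motion": [{"x": 0, "y": 0, "z": -2, "roll": 0}, {"x": 0, "y": 0, "z": -3, "roll": 0}, {"x": 0, "y": 0, "z": -3, "roll": 0}, {"x": 0, "y": 0, "z": -3, "roll": 0}, {"x": -2, "y": 1.2, "z": -1, "roll": 0}, {"x": -3.2, "y": 1.8, "z": 0, "roll": 0}, {"x": -3.2, "y": 1.8, "z": 0, "roll": 0}, {"x": -3.2, "y": 1.5, "z": 0, "roll": 0}, {"x": -3, "y": 0, "z": 0, "roll": 0}, {"x": -1.6, "y": 0, "z": 0, "roll": 0}, {"x": 0, "y": 0, "z": 0, "roll": 0}, {"x": 0, "y": 0, "z": 0, "roll": 0}]}}

```text
t: 12.42
tool_pos: [497.0, -137.9, 215.3]
tool_rot: [[0.957, 0.289, 0.001], [0.289, -0.957, -0.0], [0.0, 0.001, -1.0]]
contact_force: [0.7, -0.5, -0.8]
width: 85.8
gripper_force: 0.0
```

```bash
sed -i s/w4/w5/ m.py; python3 m.py
```

```text
12.4167 [ 497.  -137.9  215.3] 85.8060493634182
[ 544.3 -123.5   27.2] 3991 peg 243 [ 542.9 -123.7   71.9] delta cm [ 4.94 -0.01]
[633.4 -29.8  28.6] 360 peg 0 0 delta cm [16.18 -6.41]
```

View pics/w5.png

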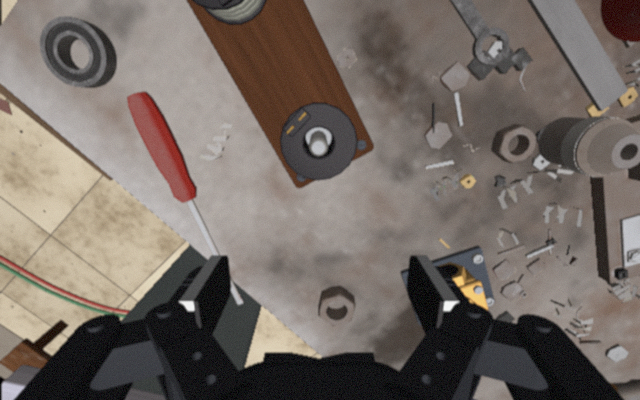

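Coil A sits on its peg at (317,140) and B's edge shows at (235,10), still on its peg. I'll grip A and lift it.

Request:
{"method": "servo_tool", "body": {"motion": [{"x": 1.7, "y": 0, "z": 0.5, "roll": 0}, {"x": 2, "y": 0, "z": 1.2, "roll": 0}, {"x": 1.2, "y": 0, "z": 2, "roll": 0}, {"x": 0, "y": 0, "z": 3, "roll": 0}, {"x": 0, "y": 0, "z": 2.7, "roll": 0}, {"x": 0, "y": 0, "z": 1.7, "roll": 0}, {"x": 0, "y": 0, "z": 1, "roll": 0}, {"x": 0, "y": 0, "z": 0, "roll": 0}, {"x": 0, "y": 0, "z": 0, "roll": 0}]}}

```text
t: 13.22
tool_pos: [545.0, -122.5, 93.9]
tool_rot: [[0.957, 0.291, 0.0], [0.291, -0.957, 0.0], [0.0, -0.0, -1.0]]
contact_force: [1.5, 0.6, 0.6]
width: 85.2
gripper_force: 0.0
```

Request:
{"method": "servo_tool", "body": {"motion": [{"x": 0, "y": 0, "z": 0, "roll": 0}, {"x": 0, "y": 0, "z": 0, "roll": 0}, {"x": 0, "y": 0, "z": 0, "roll": 0}, {"x": 0, "y": 0, "z": 0, "roll": 0}, {"x": 0, "y": 0, "z": 0, "roll": 0}, {"x": 0, "y": 0, "z": 0, "roll": 0}, {"x": 0, "y": 0, "z": 0, "roll": 0}, {"x": 0, "y": 0, "z": 0, "roll": 0}], "grip": 0.3, "newtons": 50}}

```text
t: 13.88
tool_pos: [545.2, -123.3, 95.7]
tool_rot: [[0.957, 0.29, 0.003], [0.29, -0.957, -0.001], [0.003, 0.001, -1.0]]
contact_force: [-0.3, 0.6, 7.5]
width: 53.5
gripper_force: 50.8
```

Request:
{"method": "servo_tool", "body": {"motion": [{"x": 0, "y": 0, "z": -0.3, "roll": 0}, {"x": 0, "y": 0, "z": -0.5, "roll": 0}, {"x": 0, "y": 0, "z": -0.7, "roll": 0}, {"x": 0, "y": 0, "z": -1, "roll": 0}, {"x": 0, "y": 0, "z": -1.2, "roll": 0}, {"x": 0, "y": 0, "z": -1.3, "roll": 0}, {"x": 0, "y": 0, "z": -1.3, "roll": 0}, {"x": 0, "y": 0, "z": -1.2, "roll": 0}, {"x": 0, "y": 0, "z": -0.5, "roll": 0}, {"x": 0, "y": 0, "z": 0, "roll": 0}, {"x": 0, "y": 0, "z": 0, "roll": 0}, {"x": 0, "y": 0, "z": 0, "roll": 0}]}}

```text
t: 14.88
tool_pos: [543.8, -123.2, 173.3]
tool_rot: [[0.957, 0.29, -0.001], [0.29, -0.957, 0.0], [-0.001, -0.001, -1.0]]
contact_force: [-0.4, 0.3, -4.9]
width: 53.2
gripper_force: 53.3
```

```bash
cat > m2.py <<'E'
from h import *
s=r.get_state();im,d=cams.get_image('wrist');p=world('wrist',d,np.ones_like(d,bool),s);cv2.imwrite('pics/w6.png',im[...,::-1])
R=np.array(s['tool_rot']);T=np.array(s['tool_pos']);print(s['t'],np.round(T,1),s['width'],np.round(s['contact_force'],1))
q=(p-T)@R   # tool coordinates
near=q[np.hypot(q[:,0],q[:,1])<31]
h=np.histogram(near[:,2],bins=np.arange(10,60,2));print(list(zip(h[1],h[0])))
z0=h[1][np.argmax(h[0])]+1
m=q[abs(q[:,2]-z0)<3];m=m.copy()
print('held coil in tool',fit(m,(0,0),z0-4,z0+4,28),'top z',z0)
E
python3 m2.py
```

```text
14.8833 [ 543.8 -123.2  173.3] 53.22423941485844 [-0.4  0.3 -4.9]
[(np.int64(10), np.int64(3)), (np.int64(12), np.int64(79)), (np.int64(14), np.int64(105)), (np.int64(16), np.int64(83)), (np.int64(18), np.int64(66)), (np.int64(20), np.int64(128)), (np.int64(22), np.int64(144)), (np.int64(24), np.int64(82)), (np.int64(26), np.int64(118)), (np.int64(28), np.int64(844)), (np.int64(30), np.int64(794)), (np.int64(32), np.int64(8620)), (np.int64(34), np.int64(631)), (np.int64(36), np.int64(334)), (np.int64(38), np.int64(219)), (np.int64(40), np.int64(336)), (np.int64(42), np.int64(371)), (np.int64(44), np.int64(314)), (np.int64(46), np.int64(461)), (np.int64(48), np.int64(376)), (np.int64(50), np.int64(340)), (np.int64(52), np.int64(299)), (np.int64(54), np.int64(311)), (np.int64(56), np.int64(326))]
held coil in tool (array([ 0.4,  0. , 27.2]), 10257) top z 33
```

Request:
{"method": "servo_tool", "body": {"motion": [{"x": -1, "y": 0.6, "z": -1, "roll": 0}, {"x": -2.5, "y": 1.3, "z": -1, "roll": 0}, {"x": -2.8, "y": 1.5, "z": -0.5, "roll": 0}, {"x": -2.8, "y": 1.5, "z": 0, "roll": 0}, {"x": -2.8, "y": 1.5, "z": 0, "roll": 0}, {"x": -2.8, "y": 1.5, "z": 0, "roll": 0}, {"x": -2.8, "y": 1.5, "z": 0, "roll": 0}, {"x": -2.8, "y": 1.5, "z": 0, "roll": 0}, {"x": -2.6, "y": 1.4, "z": 0, "roll": 0}, {"x": -2, "y": 1.2, "z": 0, "roll": 0}, {"x": 0, "y": 0, "z": 0, "roll": 0}, {"x": 0, "y": 0, "z": 0, "roll": 0}]}}

```text
t: 15.93
tool_pos: [343.3, -326.1, 199.0]
tool_rot: [[0.958, 0.286, -0.001], [0.286, -0.958, -0.0], [-0.001, -0.0, -1.0]]
contact_force: [1.3, 0.2, -5.2]
width: 53.3
gripper_force: 53.9
```

```bash
cat > m3.py <<'E'
from h import *
s=r.get_state();im,d=cams.get_image('wrist');cv2.imwrite('pics/w7.png',im[...,::-1])
p=world('wrist',d,np.ones_like(d,bool),s);R=np.array(s['tool_rot']);T=np.array(s['tool_pos']);print(s['t'],np.round(T,1),np.round(s['contact_force'],1))
for lo,hi in((50,60),(60,76),(78,83),(83,90)):
    q=p[(p[:,2]>lo)&(p[:,2]<hi)&(np.hypot(p[:,0]-430,p[:,1]+298)<22)]
    if len(q)>5: print(lo,hi,len(q),'mid',np.round((np.percentile(q,3,axis=0)+np.percentile(q,97,axis=0))/2,1),'span',np.round(np.ptp(q,axis=0),1),'tool delta',np.round(R.T@((np.percentile(q,3,axis=0)+np.percentile(q,97,axis=0))/2-T)/10,2))
E
python3 m3.py
```

```text
15.9333 [ 343.3 -326.1  199. ] [ 1.3  0.2 -5.2]
50 60 6 mid [ 425.9 -302.3   54.8] span [2.1 6.1 9.2] tool delta [ 8.61  0.09 14.42]
60 76 138 mid [ 431.6 -300.5   69.9] span [13.8 13.4 15.6] tool delta [ 9.21  0.08 12.91]
78 83 97 mid [ 431.7 -300.5   81.7] span [10.9 10.6  4.1] tool delta [ 9.22  0.08 11.73]
83 90 231 mid [ 431.9 -300.6   84.1] span [ 9.  10.6  2.6] tool delta [ 9.23  0.09 11.49]
```

View pics/w7.png

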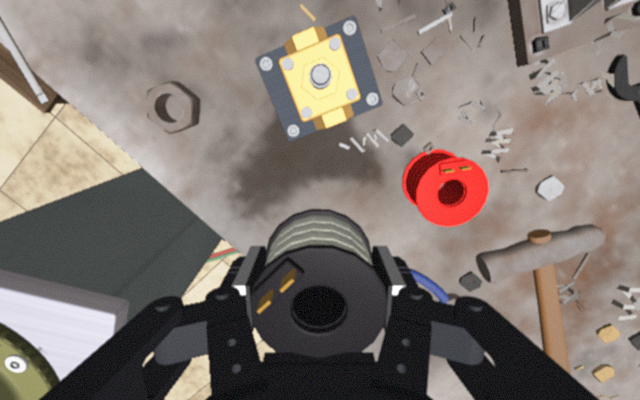

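The stem stands at (320,75) in the wrist view, straight ahead at tool delta (9.2, 0.1) cm, and the copper coil hangs upright with its bore at (320,308). I'll move over the stem and lower partway.

Request:
{"method": "servo_tool", "body": {"motion": [{"x": 1.2, "y": 0.1, "z": 0, "roll": 0}, {"x": 2.5, "y": 0, "z": 0, "roll": 0}, {"x": 2.5, "y": 0, "z": 0, "roll": 0}, {"x": 2, "y": 0, "z": 0, "roll": 0}, {"x": 1, "y": 0, "z": 0, "roll": 0}, {"x": 0, "y": 0, "z": 0.5, "roll": 0}, {"x": 0, "y": 0, "z": 0.5, "roll": 0}, {"x": 0, "y": 0, "z": 0.5, "roll": 0}, {"x": 0, "y": 0, "z": 0.3, "roll": 0}, {"x": 0, "y": 0, "z": 0, "roll": 0}, {"x": 0, "y": 0, "z": 0, "roll": 0}]}}

```text
t: 16.9
tool_pos: [432.7, -299.3, 180.6]
tool_rot: [[0.957, 0.289, -0.001], [0.289, -0.957, 0.0], [-0.001, -0.001, -1.0]]
contact_force: [0.3, -0.5, -5.4]
width: 53.7
gripper_force: 53.9
```

Request:
{"method": "servo_tool", "body": {"motion": [{"x": -0.1, "y": 0.1, "z": 0, "roll": 0}, {"x": 0, "y": 0, "z": 0.4, "roll": 0}, {"x": 0, "y": 0, "z": 0.4, "roll": 0}, {"x": 0, "y": 0, "z": 0.4, "roll": 0}, {"x": 0, "y": 0, "z": 0.4, "roll": 0}, {"x": 0, "y": 0, "z": 0.3, "roll": 0}, {"x": 0, "y": 0, "z": 0.3, "roll": 0}, {"x": 0, "y": 0, "z": 0, "roll": 0}, {"x": 0, "y": 0, "z": 0, "roll": 0}]}}

```text
t: 17.65
tool_pos: [432.9, -300.1, 158.7]
tool_rot: [[0.957, 0.291, -0.0], [0.291, -0.957, 0.0], [-0.0, -0.0, -1.0]]
contact_force: [0.3, 0.1, -3.9]
width: 53.6
gripper_force: 54.0
```

Request:
{"method": "servo_tool", "body": {"motion": [{"x": -0.1, "y": 0, "z": 0.2, "roll": 0}, {"x": 0, "y": 0, "z": 0.3, "roll": 0}, {"x": 0, "y": 0, "z": 0.3, "roll": 0}, {"x": 0, "y": 0, "z": 0.3, "roll": 0}, {"x": 0, "y": 0, "z": 0.3, "roll": 0}, {"x": 0, "y": 0, "z": 0.3, "roll": 0}, {"x": 0, "y": 0, "z": 0, "roll": 0}, {"x": 0, "y": 0, "z": 0, "roll": 0}, {"x": 0, "y": 0, "z": 0, "roll": 0}, {"x": 0, "y": 0, "z": 0, "roll": 0}]}}

```text
t: 18.48
tool_pos: [432.0, -300.5, 142.0]
tool_rot: [[0.957, 0.291, 0.0], [0.291, -0.957, -0.0], [0.0, 0.0, -1.0]]
contact_force: [-0.7, 0.2, -4.5]
width: 53.3
gripper_force: 53.9
```

```bash
cat > m4.py <<'E'
from h import *
s=r.get_state();R=np.array(s['tool_rot']);T=np.array(s['tool_pos']);print(s['t'],np.round(T,1),np.round(s['contact_force'],1),np.round(s['moment'],2))
ims=[]
for n in('wrist','side'):
    im,d=cams.get_image(n);p=world(n,d,np.ones_like(d,bool),s)
    q=(p-T)@R
    z=33; print(n,'held top',fit(q,(0,0),z-4,z+4,28))
    if n=='wrist':
        m=(np.hypot(q[:,0],q[:,1])<11)&(q[:,2]>36);print('in bore',m.sum(),np.round(np.median(q[m],0),1),np.round(np.median(p[m],0),1))
    c=cv2.resize(im[230:390,200:440] if n=='wrist' else im[130:230,330:480],(600,400) if n=='wrist' else (600,400),interpolation=cv2.INTER_CUBIC);ims.append(c)
cv2.imwrite('pics/e.png',cv2.resize(np.hstack(ims),(800,267))[...,::-1])
E
python3 m4.py
```

```text
18.4833 [ 432.  -300.5  142. ] [-0.7  0.2 -4.5] [-0.    0.01 -0.01]
wrist held top (array([ 0.4,  0. , 27.2]), 10846)
in bore 174 [-8.  -1.4 42.9] [ 423.6 -302.2   99.1]
side held top (array([-17.7,  -2. ,  43.8]), 98)
```

View pics/e.png

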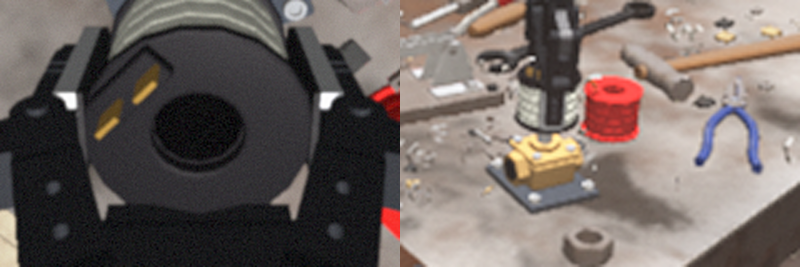

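The picture shows the coil upright, with the stem entering it from below at (545,135). The full weight is carried by the gripper and there is no side force. Handing in.

```bash
python3 -c "
from rig import close_job
print(close_job())"
```

```text
the job is handed in; nothing more can be done
None
```

I handed the job in with the copper coil (about 4.5 N) held upright about halfway down the valve stem and clear of the valve body, and the aluminium coil (about 2.0 N) back on its peg and let go; the judge's verdict was not shown.

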